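# Fill the thread stand in order of shade

## Robot

A 6-joint arm with a two-finger parallel gripper is mounted at the origin on a cart in front of the work surface, level with it; the furniture and walls round the work are solid. World frame = base frame: x ahead of the robot, y to its left, z up, the work surface at z = 0. Lengths are in mm, angles in rad, forces in N, time in s.
With the tool pointing down it reaches from about 400 to 925 mm from the base axis. Payload 12.5 kg.
Tool frame: the origin (TCP) lies at the very end of the fingers, on their centre line; the grasp point (between the pads) lies 19 mm behind it; z points along the fingers, y is the direction in which the jaws open and shut (so a half turn about z gives the same grasp; the last joint's range is limited). The gripper opens to 95 mm and grips with 3 to 60 N. Pads are 20 mm wide; open, the fingers measure 119 mm over their backs; the gripper's body (75 mm by 180 mm) begins 59 mm behind the grasp point.
Start: joints at [1.022, 0.491, 1.559, -0, 1.092, -0.106], TCP at [267.781, 564.748, 214.661] pointing down, gripper open.
Joint ranges: [-3.1, 3.1], [-0.84, 2.19], [0.05, 2.79], [-1.13, 4.28], [0.06, 2.93], [-2.69, 2.69]. Speed limits (rad/s): [2.22, 2.22, 2.79, 3.14, 3.14, 3.14].

## Interface

Orientations are given as [roll, pitch, yaw] about the fixed x, y, z axes, in that order (R = Rz(yaw) Ry(pitch) Rx(roll)).
In Python, from cell import env gives the robot as it stands. The module is installed in compiled form; this text tells all that it offers.
- The arm moves only by the tool arm_command, never from a script. Its argument "deltas" is a list that holds one entry, the list of rows, each a list of 5 numbers: the closure, from 0 (fully open) to 1 (shut), then the shift along the world's x, y, z as a fraction of full scale, then the turn about the world's z as a fraction of full scale. In form: [[[grip, dx, dy, dz, twist], ...]]. A call has 1 to 12 rows; each row shifts and turns the pose as measured when the row begins; what a row does not reach is not made up. Full scale, the value 1, is 100 mm for a shift and pi/4 rad for a turn. A row lasts 1/12 s, in which the tool goes at most 41.7 mm and 7.16 degrees, less where a joint would pass 70% of its speed; a pose out of reach is approached as far as the arm can. A call with a number of a shift or a turn outside -1 to 1 is refused whole. A call with a gripper value outside its range is refused whole. The fingers move at their own pace and stop on an object; the grip force is fixed at half the most. Time passes only in rows, so rows that do not move let the fingers close. It gives the time, the measured TCP pose, the force and the opening at its end, in the units of the state.
- env.state(): the state, without advancing time (a new reading comes with each control period).
- env.read_camera(name): name is "scene" or "top" or "wrist"; returns a dict with "frame" (420x560x3 uint8, red, green, blue), "fx", "fy", "cx", "cy" (pixels), "k1" (the pictures are not rectified: a ray, as slopes to the right and down, at radius r is drawn at 1 + k1 r^2 times it, then the intrinsics apply), "R" (3x3) and "t" (3): a world point X has camera coordinates R X + t; the wrist camera has in their place "tool_from_camera" (4x4, takes a point from camera to tool coordinates, whose origin is the TCP and whose axes are the flange's). Camera axes: x right, y down, z forward; pixel columns grow to the right and rows downward; lengths in mm; the calibration is good to about 2 mm. A picture is of the moment at which its call begins: read the wrist's pose just before it. There is no depth.
- env.job_done(): hands the job in, once; it reports no verdict.
The state is a dict: "t": time; "joints": joint angles; "qvel": joint speeds; "tau": joint torques, N m; "eef_pos": TCP position; "tcp_rot": TCP orientation; "ft_force": force on the tool from outside, world axes, zero at the start; "moment": the same for the moment, N m; "opening": opening from 0.0 (shut) to 1.0 (fully open).
Only numpy, scipy, OpenCV 4.12 (cv2) and the standard library are available. Lean on these libraries where they do the work, as an engineer would, in place of code of your own. Each camera call takes 0.05 s, during which the arm holds its last target.

## Task

Put the four loose thread cones on the empty spindles of the thread stand so that the whole row runs in order of shade, from the white cone at one end to the black cone at the other, each cone growing darker towards the black. Seat every cone upright and fully down on its spindle; leave the white and the black cone where they are.

Things in the scene. Friction and masses are not known exactly. Their poses are not given: they have to be found in the camera images.
- cone_ecru: Pale straw (ecru) thread cone standing upright: rigid cylinder, diameter 46 mm, height 60 mm, about 0.07 kg, with a bore of diameter 26 mm right through it. Origin: centre of its underside; z up along the bore; yaw has no meaning. It is the lightest of the four loose cones and starts on the bench beside the stand.
- cone_tan: Golden tan thread cone standing upright: rigid cylinder, diameter 46 mm, height 60 mm, about 0.07 kg, with a bore of diameter 26 mm right through it. Origin: centre of its underside; z up along the bore; yaw has no meaning. It is the second lightest of the four loose cones and starts on the bench beside the stand.
- cone_chestnut: Chestnut (reddish mid brown) thread cone standing upright: rigid cylinder, diameter 46 mm, height 60 mm, about 0.07 kg, with a bore of diameter 26 mm right through it. Origin: centre of its underside; z up along the bore; yaw has no meaning. It is the third lightest of the four loose cones and starts on the bench beside the stand.
- cone_dark: Dark brown thread cone standing upright: rigid cylinder, diameter 46 mm, height 60 mm, about 0.07 kg, with a bore of diameter 26 mm right through it. Origin: centre of its underside; z up along the bore; yaw has no meaning. It is the darkest of the four loose cones, yet browner than the black one and starts on the bench beside the stand.
- cone_white: White thread cone standing upright: rigid cylinder, diameter 46 mm, height 60 mm, about 0.07 kg, with a bore of diameter 26 mm right through it. Origin: centre of its underside; z up along the bore; yaw has no meaning. It already sits on the end spindle at one end of the stand (black at the other; which end varies), 64 mm beyond the nearest empty spindle.
- cone_black: Black thread cone standing upright: rigid cylinder, diameter 46 mm, height 60 mm, about 0.07 kg, with a bore of diameter 26 mm right through it. Origin: centre of its underside; z up along the bore; yaw has no meaning. It already sits on the end spindle at one end of the stand (white at the other; which end varies), 64 mm beyond the nearest empty spindle.
- spindle_1: Empty spindle of the thread stand, the one at the -y end of the four empty ones. Grey felt disc 43 mm wide, on it a black foot 21 mm wide that tapers inward from 6 to 30 mm above the felt, then a steel pin 7 mm thick, its tip 52 mm above the felt. Origin: on the axis, on top of the felt, where a seated cone's origin is too. z up; y along the row towards spindle_4.
- spindle_2: Empty spindle like spindle_1, 64 mm from it along +y of its frame. The stand is a fixed plywood board 72 x 372 mm, its top 18 mm and the felts' tops 20 mm above the bench, with six spindles in a straight row; the two end ones carry the white and the black cone.
- spindle_3: Empty spindle like spindle_1, 128 mm from it along +y of its frame. Same origin and axes.
- spindle_4: Empty spindle like spindle_1, 192 mm from it along +y of its frame, the last empty one. Same origin and axes.
Things that resemble listed ones, but are neither listed nor needed, are in the scene too. Leave any blue or turquoise look-alike of the cone_dark alone.

How it is judged (in metres and radians):
At the end, for the whole second after the job is handed in: From the white cone to the black: ecru, tan, chestnut, dark brown, one on each spindle, axis within 8 mm of the spindle's, underside within 5 mm of the felt, within 4 degrees of upright, at rest and let go; the white and black cones upright and within 12 mm of where they began (((y of cone_white in the frame of spindle_1 below 0 m and horizontal distance between cone_ecru and spindle_1 below 0.008 m and z of cone_ecru in the frame of spindle_1 between -0.005 and 0.005 m and angle between each of cone_ecru, cone_tan, cone_chestnut, cone_dark's own z axis and vertical below 0.07 rad and horizontal distance between cone_tan and spindle_2 below 0.008 m and z of cone_tan in the frame of spindle_2 between -0.005 and 0.005 m and horizontal distance between cone_chestnut and spindle_3 below 0.008 m and z of cone_chestnut in the frame of spindle_3 between -0.005 and 0.005 m and horizontal distance between cone_dark and spindle_4 below 0.008 m and z of cone_dark in the frame of spindle_4 between -0.005 and 0.005 m) or (y of cone_white in the frame of spindle_1 above 0 m and horizontal distance between cone_ecru and spindle_4 below 0.008 m and z of cone_ecru in the frame of spindle_4 between -0.005 and 0.005 m and angle between each of cone_ecru, cone_tan, cone_chestnut, cone_dark's own z axis and vertical below 0.07 rad and horizontal distance between cone_tan and spindle_3 below 0.008 m and z of cone_tan in the frame of spindle_3 between -0.005 and 0.005 m and horizontal distance between cone_chestnut and spindle_2 below 0.008 m and z of cone_chestnut in the frame of spindle_2 between -0.005 and 0.005 m and horizontal distance between cone_dark and spindle_1 below 0.008 m and z of cone_dark in the frame of spindle_1 between -0.005 and 0.005 m)) and distance of each of cone_white, cone_black from where it was at the start of the episode below 0.012 m and angle between each of cone_white, cone_black's own z axis and vertical below 0.07 rad and linear speed of each of cone_ecru, cone_tan, cone_chestnut, cone_dark below 0.02 m/s); the robot touches nothing.
It fails at once if the white cone is taken off or knocked from its spindle (distance of cone_white from where it was at the start of the episode above 0.02 m).
It fails at once if the black cone is taken off or knocked from its spindle (distance of cone_black from where it was at the start of the episode above 0.02 m).
It also fails if it takes over 112 s, if anything falls off the work surface, if the arm or the gripper's body presses on something with over 40 N, if the wrist force passes 120 N, or if a joint passes its speed limit or range.

## Working session

There is one attempt and no reset: what is moved stays moved. The work goes in short steps, Python scripts to look and compute and a tool call to move; the robot and the scene stay as the last step left them, time stands still between calls to the robot, and variables do not carry over. Pictures are saved under pics/ and viewed, and the job is handed in when it is done.

Besides the shell and the picture viewer there is one more tool, called by a JSON object that holds its "method" and its "body", one argument or row to a line. arm_command: Moves the arm, as the interface text tells. Its arguments: {"type":"object","properties":{"deltas":{"type":"array","items":{"type":"array","items":{"type":"array","items":{"type":"number","minimum":-1,"maximum":1}}}}},"required":["deltas"]}

```bash
mkdir -p pics
cat > h.py <<'E'
import numpy as np,cv2
from cell import env
def save(c,n):
    cv2.imwrite('pics/'+n,cv2.cvtColor(c['frame'],cv2.COLOR_RGB2BGR))
def und(c,u,v):
    K=np.array([[c['fx'],0,c['cx']],[0,c['fy'],c['cy']],[0,0,1]],float)
    p=cv2.undistortPoints(np.array([[[u,v]]],float),K,np.array([c['k1'],0,0,0,0],float))[0,0]
    return np.array([p[0],p[1],1])
def ray(c,u,v,z,T=None):
    d=und(c,u,v)
    if T is None:
        R=np.array(c['R']);o=-R.T@np.array(c['t']);w=R.T@d
    else:
        o=T[:3,3];w=T[:3,:3]@d
    return o+w*(z-o[2])/w[2]
def proj(c,X):
    K=np.array([[c['fx'],0,c['cx']],[0,c['fy'],c['cy']],[0,0,1]],float)
    r,_=cv2.Rodrigues(np.array(c['R']))
    return cv2.projectPoints(np.array([X],float),r,np.array(c['t'],float),K,np.array([c['k1'],0,0,0,0],float))[0].ravel()
E
python3 - <<'E'
from h import *
s=env.state();print(s)
for n in('scene','top','wrist'):
    c=env.read_camera(n);save(c,n+'0.png');print({k:v for k,v in c.items() if k!='frame'})
E
```

```text
{'t': 0.0, 'joints': array([ 1.02240595e+00,  4.91568246e-01,  1.55945027e+00,  1.14478515e-05,
        1.09169071e+00, -1.05567486e-01]), 'qvel': array([ 0.00114565,  0.00030751,  0.00160465, -0.00011365, -0.00122243,
       -0.00061914]), 'tau': array([-9.07919621e-04, -6.12640929e+01, -2.58183843e+01,  6.92315586e-02,
        4.81304736e-02, -1.28253923e-04]), 'eef_pos': array([267.63935579, 564.52844196, 214.05606893]), 'tcp_rot': array([-3.14048337e+00, -1.27751157e-04,  2.69876441e+00]), 'ft_force': array([ 0.30479345, -0.03876733, -0.4021663 ]), 'moment': array([ 0.00290375, -0.02877702,  0.00574373]), 'opening': 0.9993919010110311}
{'fx': 391.0538908446544, 'fy': 391.0538908446544, 'cx': 277.19008054342726, 'cy': 209.28821665246858, 'k1': -0.03212884945526268, 'R': array([[ 0.49662656, -0.86796287, -0.00158732],
       [-0.60931135, -0.34732907, -0.71281287],
       [ 0.61814378,  0.35496898, -0.70135247]]), 't': array([-378.89811692,  258.87363764,  661.13717818])}
{'fx': 418.90157371315576, 'fy': 418.90157371315576, 'cx': 283.3446592960677, 'cy': 210.9724667756004, 'k1': -0.06464204961660869, 'R': array([[ 0.00730887, -0.99816949,  0.06003544],
       [-0.98599825, -0.01719589, -0.16586668],
       [ 0.16659543, -0.05798254, -0.98431905]]), 't': array([-165.93998262,  442.04736338, 1024.35813122])}
{'fx': 321.0341005064828, 'fy': 321.0341005064828, 'cx': 283.5150120906398, 'cy': 208.46013983990153, 'k1': -0.07669307522783694, 'tool_from_camera': array([[-3.67138814e-04, -9.66482598e-01, -2.56731870e-01,
         7.22565112e+01],
       [ 9.99999587e-01, -1.41241360e-04, -8.98335471e-04,
        -9.04767263e-01],
       [ 8.31964442e-04, -2.56732093e-01,  9.66482250e-01,
        -1.70336974e+02],
       [ 0.00000000e+00,  0.00000000e+00,  0.00000000e+00,
         1.00000000e+00]])}
```

View pics/scene0.png

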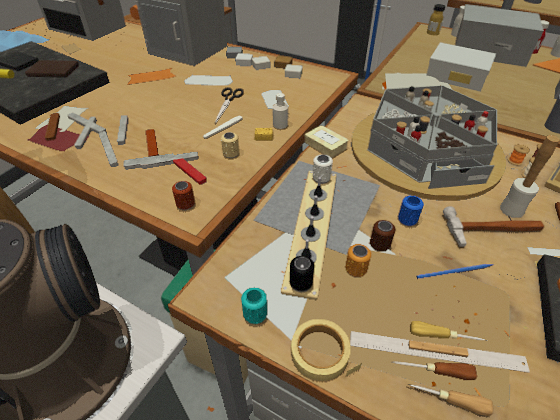

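View pics/top0.png

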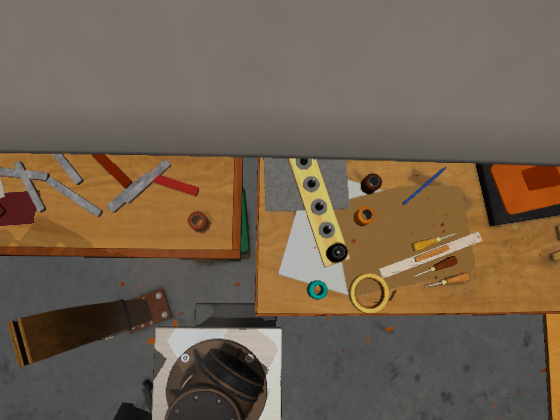

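View pics/wrist0.png

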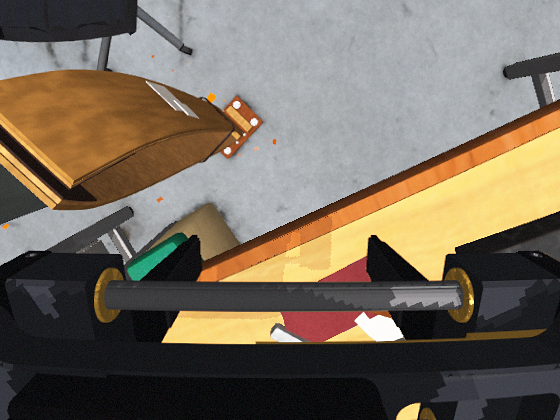

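Scene: white cone (322,167) at the far end, black (302,270) at the near end. Tan is at (358,260), dark at (382,235), chestnut (184,194) and ecru (231,145). The blue (411,210) and teal (255,305) ones are decoys. The top view has its upper part blocked by something grey above row 155. Next I'll measure.

Run:
```python
from h import *
a=env.read_camera('scene');b=env.read_camera('top')
for n,c in(('scene',a),('top',b)):
    R=np.array(c['R']);print(n,'cam pos',-R.T@np.array(c['t']))
for n,c,x0,y0,x1,y1 in(('s1',a,160,120,280,220),('s2',a,230,140,440,330),('t1',b,170,150,400,310)):
    im=cv2.cvtColor(c['frame'][y0:y1,x0:x1],cv2.COLOR_RGB2BGR)
    k=min(800/(x1-x0),600/(y1-y0));cv2.imwrite(f'pics/{n}.png',cv2.resize(im,None,fx=k,fy=k,interpolation=cv2.INTER_CUBIC));print(n,k)
```

```text
scene cam pos [ -62.77232075 -473.63834614  647.61722063]
top cam pos [ 266.41738081  -98.63994389 1091.57843098]
s1 6.0
s2 3.1578947368421053
t1 3.4782608695652173
```

View pics/s1.png

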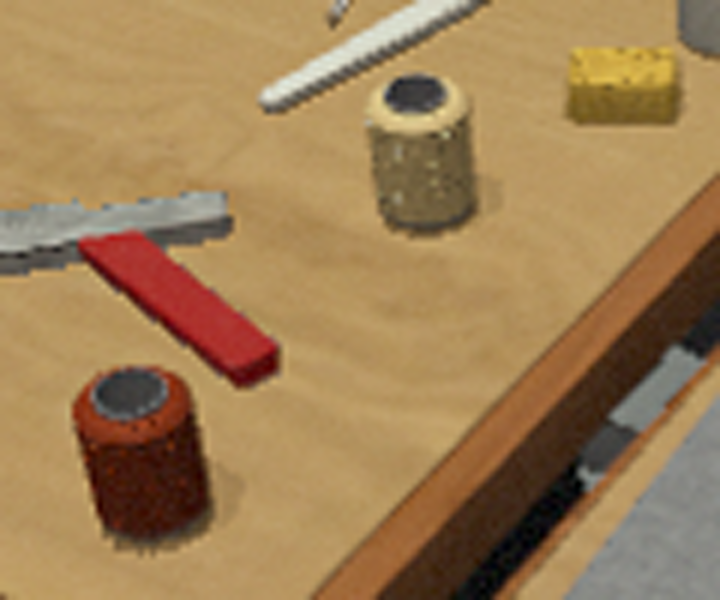

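View pics/s2.png

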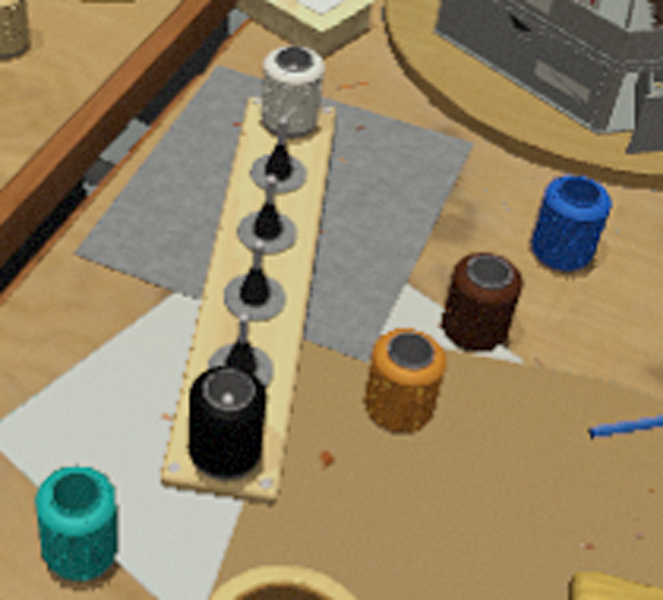

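View pics/t1.png

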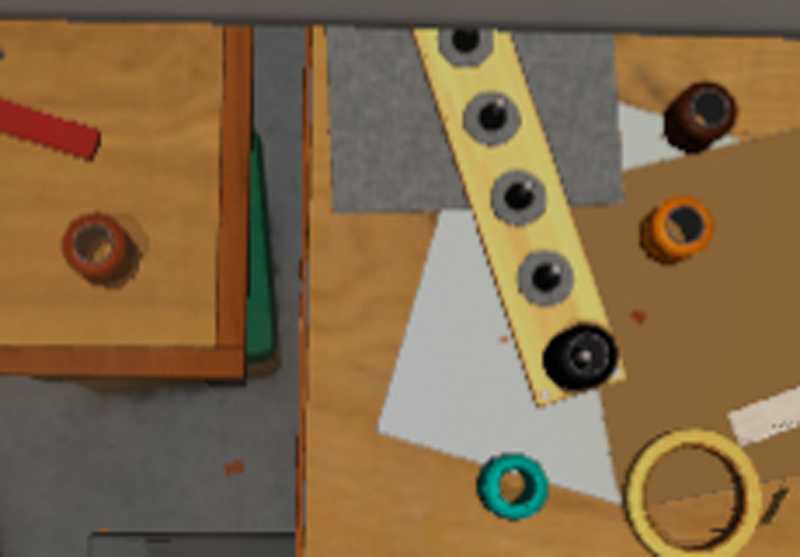

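Run:
```python
from h import *
a=env.read_camera('scene');b=env.read_camera('top')
s={'chest':(181.7,185.5),'ecru':(229.2,135.7),'dark':(385.5,225.8),'tan':(360.2,251.1),'white':(323.1,159),'black':(302.5,263.2),'blue':(230+577/3.158,140+196/3.158),'teal':(230+77/3.158,140+492/3.158)}
t={'tan':(684,226),'dark':(711,106),'chest':(97,242),'black':(581,357),'teal':(512,486)}
def dirs(c,u,v):
    R=np.array(c['R']);w=R.T@und(c,u,v);return -R.T@np.array(c['t']),w/np.linalg.norm(w)
for n in s:
    z=80 if n in('white','black') else 60
    print(n,'scene',ray(a,*s[n],z).round(1),end=' ')
    if n in t:
        u,v=170+t[n][0]/3.478,150+t[n][1]/3.478
        print('top',ray(b,u,v,z).round(1),end=' ')
        o1,d1=dirs(a,*s[n]);o2,d2=dirs(b,u,v)
        A=np.c_[d1,-d2];k=np.linalg.lstsq(A,o2-o1,rcond=None)[0]
        print('tri',(o1+k[0]*d1).round(1),(o2+k[1]*d2).round(1),end='')
    print()
for p in((545,277),(519,196),(491,118),(466,38)):
    print('felt top',ray(b,170+p[0]/3.478,150+p[1]/3.478,20).round(1))
for p in((243,371),(255,297),(267,233),(278,173)):
    print('felt sc',ray(a,230+p[0]/3.158,140+p[1]/3.158,20).round(1))
for p in((244,318),(260,240),(271,180),(283,126)):
    print('tip sc',ray(a,230+p[0]/3.158,140+p[1]/3.158,72).round(1))
# overhang
R=np.array(b['R']);print(ray(b,300,160,0),ray(b,300,160,900))
```

```text
chest scene [414.3  52.3  60. ] top [415.8  51.8  60. ] tri [414.8  52.9  59.4] [415.9  51.9  59.4]
ecru scene [633.8  72.8  60. ] 
dark scene [ 523.5 -394.    60. ] top [ 524.8 -393.9   60. ] tri [ 524.8 -393.8   58.6] [ 525.1 -394.2   58.8]
tan scene [ 434.6 -373.1   60. ] top [ 434.4 -371.1   60. ] tri [ 435.5 -372.9   58.8] [ 434.7 -371.5   58.3]
white scene [ 640.  -196.5   80. ] 
black scene [ 339.1 -295.6   80. ] top [ 337. -290.   80.] tri [ 340.6 -294.9   77.8] [ 337.2 -290.6   76.8]
blue scene [ 621.7 -422.9   60. ] 
teal scene [ 247.8 -248.8   60. ] top [ 247.3 -243.7   60. ] tri [ 250.  -247.2   55.8] [ 247.2 -244.4   55.5]
felt top [ 400.6 -274.9   20. ]
felt top [ 461.7 -255.8   20. ]
felt top [ 521.5 -234.8   20. ]
felt top [ 583.9 -215.8   20. ]
felt sc [ 399. -278.   20.]
felt sc [ 460.2 -256.4   20. ]
felt sc [ 519.7 -236.6   20. ]
felt sc [ 581.2 -215.9   20. ]
tip sc [ 398.  -276.2   72. ]
tip sc [ 463.3 -255.1   72. ]
tip sc [ 519.  -236.2   72. ]
tip sc [ 575.  -218.8   72. ]
[ 592.15859893 -207.16708643    0.        ] [ 323.58687931 -117.68709534  900.        ]
```

{"method": "arm_command", "body": {
  "deltas": [
    [[0,0.2,-0.28,0,-0.155],[0,0.2,-0.28,0,-0.155],[0,0.2,-0.28,0,-0.155],[0,0.2,-0.28,0,-0.155],[0,0.2,-0.28,0,-0.155],[0,0.2,-0.28,0,-0.155],[0,0.2,-0.28,0,-0.155],[0,0.2,-0.28,0,-0.155],[0,0.2,-0.28,0,-0.155],[0,0.2,-0.28,0,-0.155]]
  ]
}}

```text
t: 1.18
eef_pos: [470.0, 276.5, 214.3]
tcp_rot: [3.14, -0.001, 1.455]
ft_force: [0.5, 0.2, 0.3]
opening: 0.994
```

{"method": "arm_command", "body": {
  "deltas": [
    [[0,0.18,-0.22,-0.04,-0.155],[0,0.18,-0.22,-0.04,-0.155],[0,0.18,-0.22,-0.04,-0.155],[0,0.18,-0.22,-0.04,-0.155],[0,0.18,-0.22,-0.04,-0.155],[0,0.18,-0.22,-0.04,-0.155],[0,0.18,-0.22,-0.04,-0.155],[0,0.18,-0.22,-0.04,-0.155],[0,0.18,-0.25,-0.04,-0.155],[0,0,0,-0.0,-0.045]]
  ]
}}

```text
t: 2.02
eef_pos: [642.1, 58.4, 177.3]
tcp_rot: [3.137, -0.003, 0.284]
ft_force: [-0.3, 0.4, 0.0]
opening: 1.0
```

```bash
cat >> h.py <<'E'
from scipy.spatial.transform import Rotation
def wT(c,s):
    T=np.eye(4);T[:3,:3]=Rotation.from_euler('xyz',s['tcp_rot']).as_matrix();T[:3,3]=s['eef_pos'];return T@np.array(c['tool_from_camera'])
def wproj(c,T,X):
    Ti=np.linalg.inv(T);K=np.array([[c['fx'],0,c['cx']],[0,c['fy'],c['cy']],[0,0,1]],float)
    r,_=cv2.Rodrigues(Ti[:3,:3]);return cv2.projectPoints(np.array([X],float),r,Ti[:3,3],K,np.array([c['k1'],0,0,0,0],float))[0].ravel()
E
python3 - <<'E'
from h import *
s=env.state();c=env.read_camera('wrist');save(c,'w1.png');T=wT(c,s)
print(s['eef_pos'],s['tcp_rot'],s['joints'].round(2));print(wproj(c,T,(633.8,72.8,60)))
a=env.read_camera('scene');print(ray(a,281,127,0))
E
```

```text
[642.07200338  58.36257174 177.275578  ] [ 3.13709727 -0.00345175  0.28390708] [-0.01  0.55  1.55 -0.    1.03  1.28]
[264.73003816 207.49077636]
[820.11736394  19.50518904   0.        ]
```

View pics/w1.png

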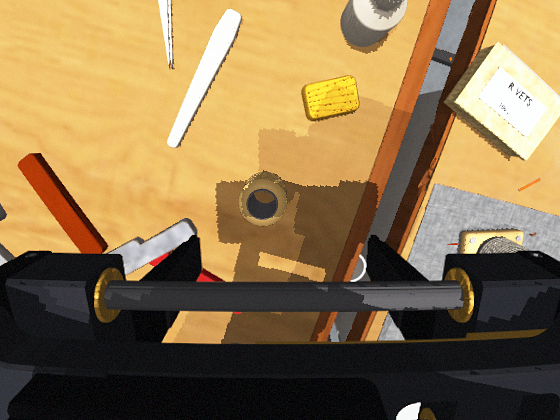

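```bash
cat >> h.py <<'E'
def crop(c,n,x0,y0,x1,y1,k):
    cv2.imwrite('pics/'+n,cv2.resize(cv2.cvtColor(c['frame'][y0:y1,x0:x1],cv2.COLOR_RGB2BGR),None,fx=k,fy=k,interpolation=cv2.INTER_CUBIC))
E
python3 - <<'E'
from h import *
s=env.state();c=env.read_camera('wrist');T=wT(c,s);crop(c,'w1c.png',225,160,305,240,7)
for p in((265,199),(265,203)):print(ray(c,*p,60,T))
E
```

```text
[639.28614605  77.73194014  60.        ]
[635.63498127  76.69383979  60.        ]
```

View pics/w1c.png

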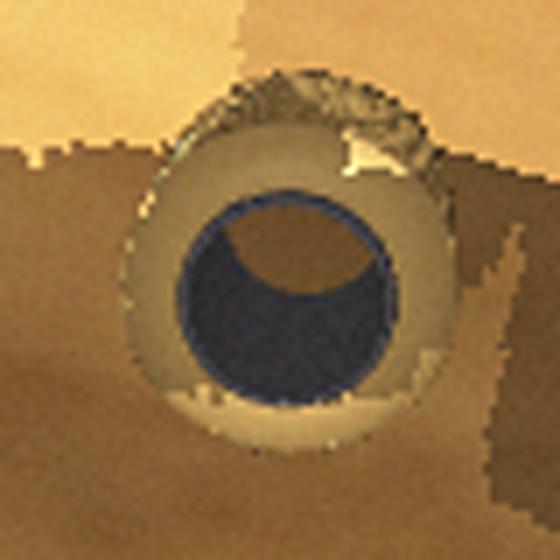

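{"method": "arm_command", "body": {
  "deltas": [
    [[0,-0.06,0.16,0,0.05],[0,0,0,-0.3,0],[0,0,0,-0.4,0],[0,0,0,-0.4,0],[0,0,0,-0.3,0],[0,0,0,-0.1,0],[0,0,0,0,0]]
  ]
}}

```text
t: 2.75
eef_pos: [629.5, 90.4, 28.9]
tcp_rot: [3.136, -0.012, 0.367]
ft_force: [0.6, -0.4, -0.1]
opening: 1.003
```

Run:
```python
from h import *
s=env.state();print(s['eef_pos'],s['tcp_rot'])
c=env.read_camera('wrist');save(c,'w2.png')
s=env.state();print(s['eef_pos'],s['tcp_rot'],wproj(c,wT(c,s),(635.6,75.5,60)))
```

```text
[629.45897015  90.39883457  28.87513949] [ 3.13620397 -0.0118186   0.36718752]
[629.81678278  90.46996146  29.98654106] [ 3.1359931  -0.01277332  0.36698076] [316.06234465 275.62625554]
```

View pics/w2.png

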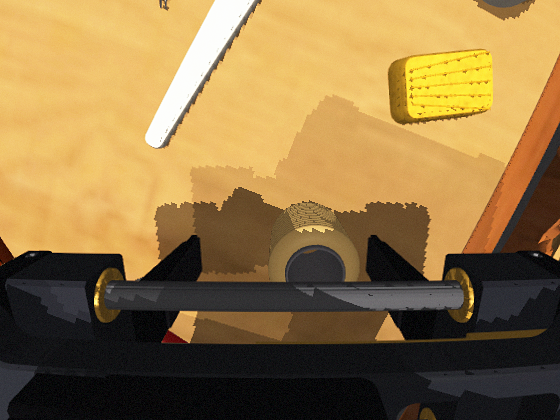

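{"method": "arm_command", "body": {
  "deltas": [
    [[0,0.04,-0.1,0,-0.03],[0,0,0,0,0]]
  ]
}}

```text
t: 2.97
eef_pos: [635.2, 81.3, 33.3]
tcp_rot: [3.135, -0.016, 0.345]
ft_force: [-1.1, -0.9, -0.2]
opening: 0.998
```

{"method": "arm_command", "body": {
  "deltas": [
    [[0,0.0,-0.06,-0.08,-0.02],[0,0,0,-0.07,0],[0,0,0,0,0],[0,0,0,0,0]]
  ]
}}

```text
t: 3.3
eef_pos: [637.8, 73.7, 22.0]
tcp_rot: [3.132, -0.024, 0.326]
ft_force: [0.4, 0.3, 0.1]
opening: 1.0
```

{"method": "arm_command", "body": {
  "deltas": [
    [[1,0,0,-0.02,0],[1,0,0,0,0],[1,0,0,0,0],[1,0,0,0,0]]
  ]
}}

```text
t: 3.63
eef_pos: [637.9, 73.5, 20.2]
tcp_rot: [3.132, -0.024, 0.326]
ft_force: [0.3, 0.1, 0.8]
opening: 0.774
```

{"method": "arm_command", "body": {
  "deltas": [
    [[1,0,0,0,0],[1,0,0,0,0],[1,0,0,0,0],[1,0,0,0,0],[1,0,0,0,0],[1,0,0,0,0]]
  ]
}}

```text
t: 4.13
eef_pos: [637.9, 73.9, 20.3]
tcp_rot: [3.132, -0.024, 0.327]
ft_force: [-0.3, -0.0, -0.9]
opening: 0.468
```

{"method": "arm_command", "body": {
  "deltas": [
    [[1,0,0,0.2,0],[1,0,0,0.35,0],[1,0,0,0.35,0],[1,0,0,0.25,0],[1,0,0,0,0],[1,0,0,0,0]]
  ]
}}

```text
t: 4.63
eef_pos: [635.7, 73.7, 137.9]
tcp_rot: [3.134, -0.019, 0.327]
ft_force: [-0.5, 1.5, -1.1]
opening: 0.466
```

Run:
```python
from h import *
s=env.state();c=env.read_camera('wrist');save(c,'w3.png');print(s['eef_pos'],s['tcp_rot'],s['opening'],s['t'])
c=env.read_camera('scene');save(c,'s3.png')
```

```text
[635.71948804  73.71779816 137.90254802] [ 3.13371353 -0.01941364  0.32680597] 0.46627038354094097 4.6333
```

View pics/w3.png

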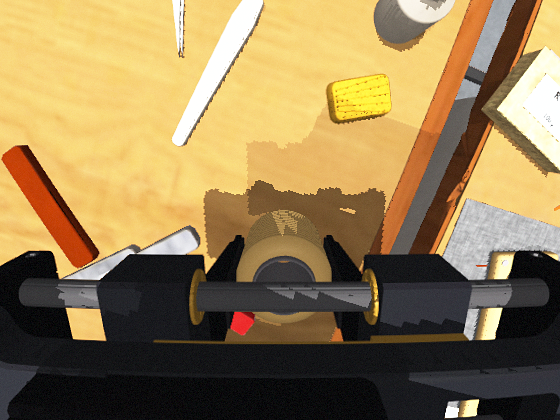

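View pics/s3.png

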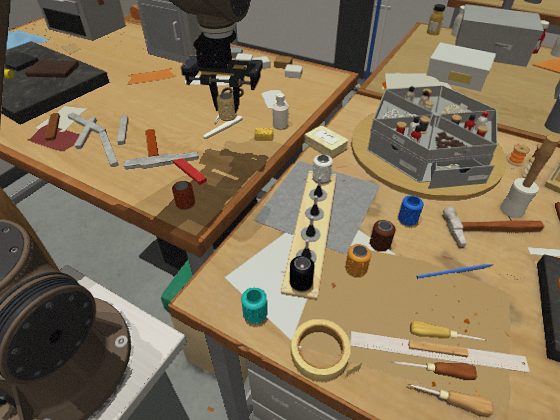

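{"method": "arm_command", "body": {
  "deltas": [
    [[1,-0.03,-0.18,0,0],[1,-0.06,-0.36,0,0],[1,-0.07,-0.37,0,0],[1,-0.07,-0.37,0,0],[1,-0.07,-0.37,0,0],[1,-0.07,-0.37,0,0],[1,-0.07,-0.37,0,0],[1,-0.06,-0.34,0,0],[1,-0.03,-0.18,0,0],[1,0,0,0,0],[1,0,0,0,0]]
  ]
}}

```text
t: 5.65
eef_pos: [571.9, -227.0, 118.6]
tcp_rot: [-3.134, 0.002, 0.33]
ft_force: [0.6, -0.4, -1.5]
opening: 0.472
```

Run:
```python
from h import *
s=env.state();c=env.read_camera('wrist');save(c,'w4.png');print(s['eef_pos'],s['tcp_rot'],s['opening'],s['t'])
T=wT(c,s)
for k in range(-1,5):print(k,wproj(c,T,(400+60.6*k,-276.5+20.4*k,20)),wproj(c,T,(400+60.6*k,-276.5+20.4*k,72)))
c=env.read_camera('scene');save(c,'s4.png')
```

```text
[ 571.88103235 -226.9531039   118.59406525] [-3.13366965e+00  1.60999723e-03  3.29877049e-01] 0.4718704793519109 5.65
-1 [275.44217901 420.62860505] [273.83968294 466.28945694]
0 [275.19823255 375.02897004] [273.37924927 418.00341106]
1 [274.96112897 322.34278835] [272.90700365 359.92624538]
2 [274.74023185 261.8588132 ] [272.43732888 290.61767418]
3 [274.54986212 193.06249418] [271.99634679 208.8596321 ]
4 [274.41202855 115.91213441] [271.63081895 114.2380561 ]
```

View pics/w4.png

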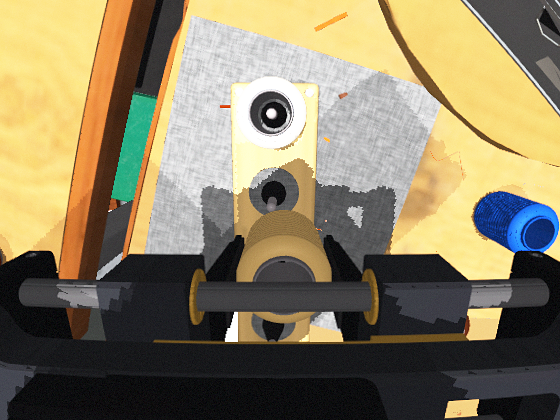

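View pics/s4.png

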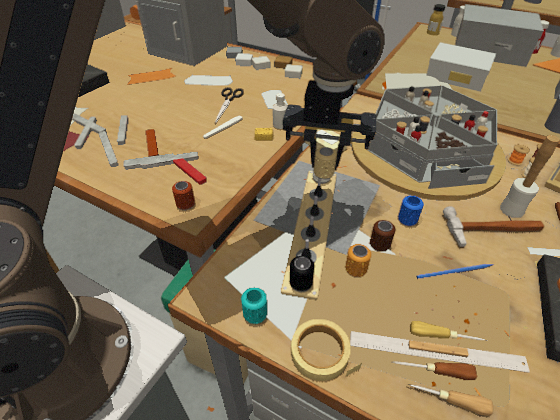

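Run:
```python
from h import *
s=env.state();c=env.read_camera('wrist');print(s['eef_pos'],s['t']);T=wT(c,s)
crop(c,'w4c.png',220,70,350,340,2.2);
```

```text
[ 572.33643997 -225.71908406  118.96685583] 5.75
```

View pics/w4c.png

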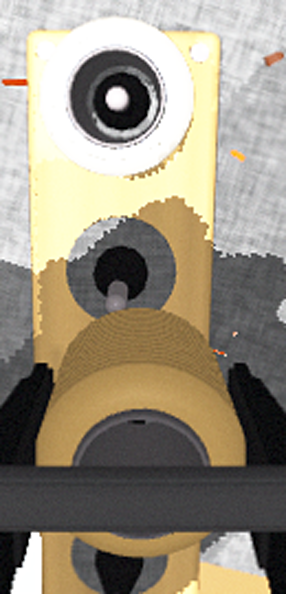

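Run:
```python
from h import *
s=env.state();c=env.read_camera('wrist');T=wT(c,s);print(s['eef_pos'],s['tcp_rot'])
print('cone',ray(c,284.1,285,s['eef_pos'][2]+40,T)-s['eef_pos'])
print('felt',ray(c,275,191.8,20,T),'tip',ray(c,273.2,206,72,T),'tipw',ray(c,273.2,114.1,72,T))
```

```text
[ 572.63760674 -225.30469903  119.37892355] [-3.13437937e+00  8.57532789e-04  3.32590676e-01]
cone [ 1.23945105 -0.75097793 40.        ]
felt [ 583.62064389 -213.70580834   20.        ] tip [ 584.59860797 -213.81812041   72.        ] tipw [ 643.53713076 -193.9823001    72.        ]
```

{"method": "arm_command", "body": {
  "deltas": [
    [[1,0.06,0.06,0,0],[1,0.05,0.05,-0.05,0],[1,0,0,-0.1,0],[1,0,0,0,0]]
  ]
}}

```text
t: 6.18
eef_pos: [586.3, -209.1, 103.9]
tcp_rot: [-3.136, -0.001, 0.338]
ft_force: [-0.3, 0.3, -1.1]
opening: 0.473
```

{"method": "arm_command", "body": {
  "deltas": [
    [[1,-0.03,-0.05,0,-0.01],[1,0,0,0,0]]
  ]
}}

```text
t: 6.35
eef_pos: [583.2, -213.1, 102.8]
tcp_rot: [-3.134, 0.0, 0.332]
ft_force: [0.4, 0.4, -1.3]
opening: 0.47
```

Run:
```python
from h import *
c=env.read_camera('wrist');c2=env.read_camera('scene');s=env.state();print(s['eef_pos'],s['t']);
crop(c,'w5c.png',200,60,360,340,2.1);crop(c2,'s5c.png',270,100,380,240,4)
```

```text
[ 583.56146061 -213.07034525  103.26567806] 6.45
```

View pics/w5c.png

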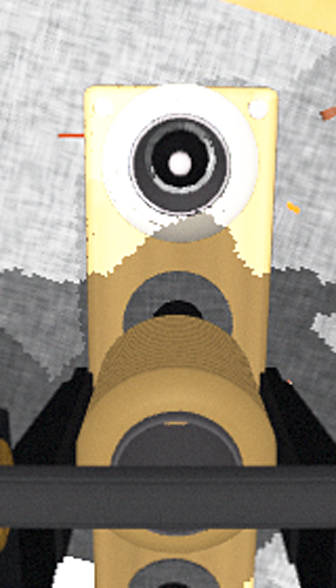

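View pics/s5c.png

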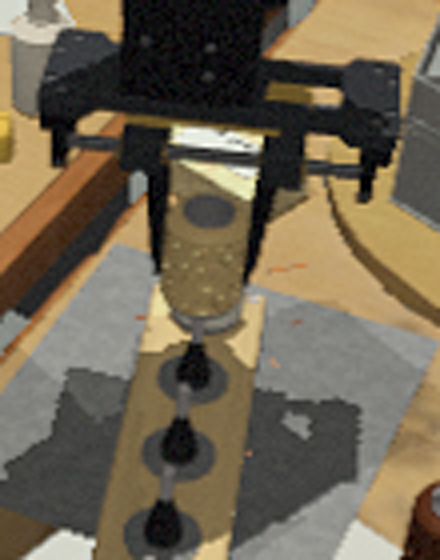

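Lined up: the felt axis and cone axis sit in the same image columns (about 178/2.1). Lowering, with a force check on the way.

{"method": "arm_command", "body": {
  "deltas": [
    [[1,0,0,-0.1,0],[1,0,0,-0.15,0],[1,0,0,-0.1,0],[1,0,0,0,0]]
  ]
}}

```text
t: 6.78
eef_pos: [583.6, -214.1, 66.8]
tcp_rot: [-3.137, -0.002, 0.33]
ft_force: [-0.2, -0.7, -1.3]
opening: 0.473
```

{"method": "arm_command", "body": {
  "deltas": [
    [[1,0,0,-0.1,0],[1,0,0,-0.08,0],[1,0,0,0,0]]
  ]
}}

```text
t: 7.03
eef_pos: [583.5, -214.3, 46.9]
tcp_rot: [-3.137, -0.002, 0.33]
ft_force: [0.0, -0.7, -0.5]
opening: 0.468
```

Down 4 mm more, then release.

{"method": "arm_command", "body": {
  "deltas": [
    [[1,0,0,-0.04,0],[1,0,0,0,0],[0,0,0,0,0],[0,0,0,0,0],[0,0,0,0,0],[0,0,0,0,0],[0,0,0,0,0]]
  ]
}}

```text
t: 7.62
eef_pos: [584.2, -214.6, 43.5]
tcp_rot: [-3.138, -0.003, 0.33]
ft_force: [0.2, 0.3, 0.1]
opening: 0.764
```

{"method": "arm_command", "body": {
  "deltas": [
    [[0,0,0,0.1,0],[0,0,0,0.3,0],[0,0,0,0.35,0],[0,0,0,0.2,0],[0,-0.15,-0.16,0,0],[0,-0.27,-0.28,0,0],[0,-0.28,-0.3,0,0],[0,-0.28,-0.3,0,0],[0,-0.26,-0.28,0,0],[0,-0.13,-0.14,0,0],[0,0,0,0,0],[0,0,0,0,0]]
  ]
}}

```text
t: 8.62
eef_pos: [441.8, -364.9, 154.0]
tcp_rot: [3.136, -0.009, 0.334]
ft_force: [1.4, 0.4, 0.4]
opening: 1.004
```

Run:
```python
from h import *
c=env.read_camera('wrist');c2=env.read_camera('scene');s=env.state();print(s['eef_pos'],s['tcp_rot'],s['t']);
save(c,'w6.png');crop(c2,'s6c.png',230,140,440,330,3.15);T=wT(c,s);print(wproj(c,T,(435,-372.5,60)))
```

```text
[ 442.74006059 -364.07766408  153.76537053] [ 3.13594651 -0.00858541  0.3355069 ] 8.7167
[288.43881346 221.77832983]
```

View pics/w6.png

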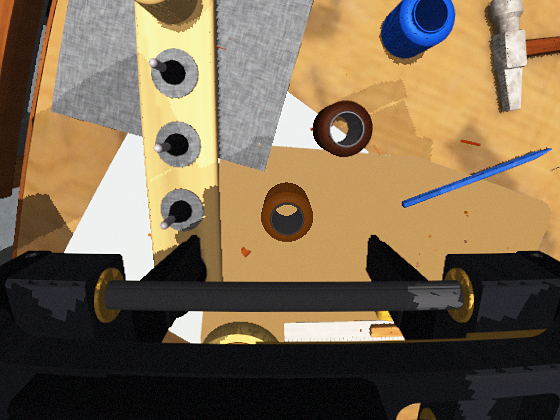

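View pics/s6c.png

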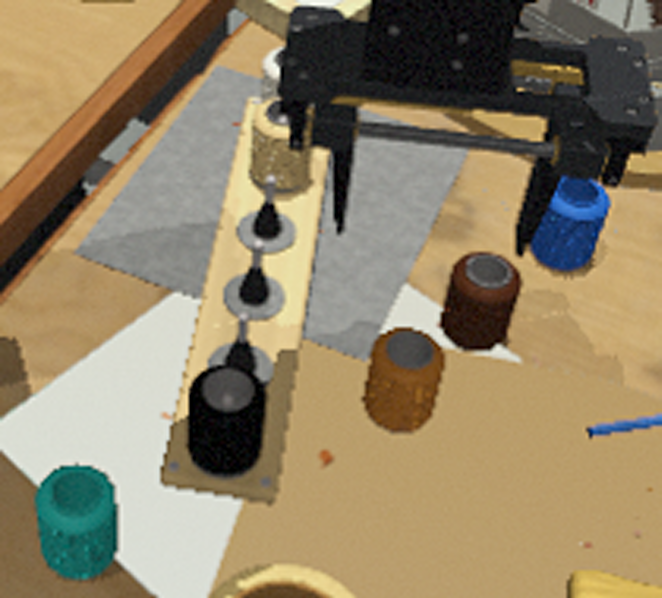

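Run:
```python
from h import *
c=env.read_camera('wrist');s=env.state();print(s['eef_pos'],s['tcp_rot'],s['t']);T=wT(c,s)
crop(c,'w7c.png',250,90,390,250,4.5);crop(c,'w7d.png',140,40,220,235,3)
```

```text
[ 442.97867331 -363.65403754  153.49889282] [ 3.13637842 -0.00844274  0.33631451] 8.7667
```

View pics/w7c.png

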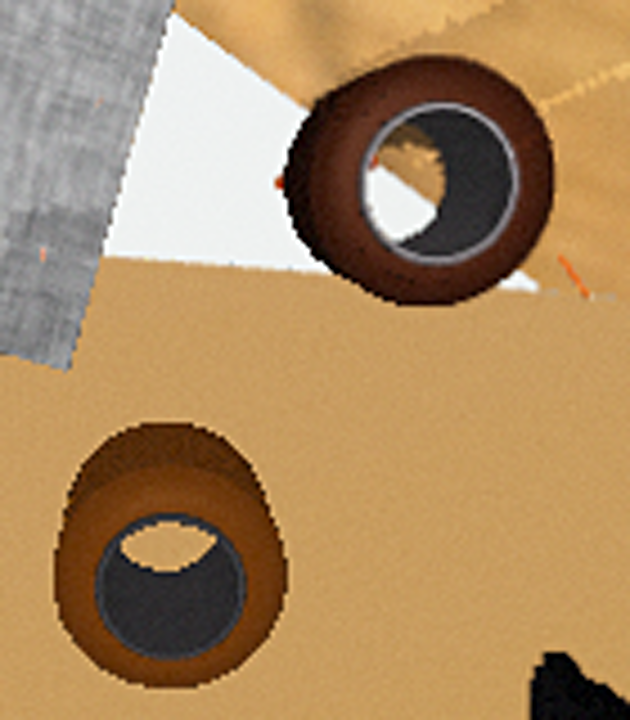

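View pics/w7d.png

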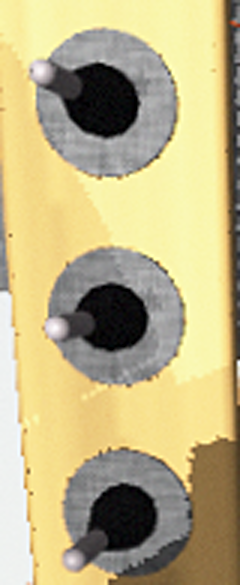

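Run:
```python
from h import *
c=env.read_camera('wrist');s=env.state();print(s['eef_pos'],s['tcp_rot'],s['t']);T=wT(c,s)
print('tan',ray(c,250+171/4.5,90+586/4.5,60,T),'dark',ray(c,250+440/4.5,90+183/4.5,60,T))
for p in((107,102),(117,316),(127,512)):print('felt',ray(c,140+p[0]/3,40+p[1]/3,20,T))
for p in((42,72),(57,328),(74,560)):print('tip',ray(c,140+p[0]/3,40+p[1]/3,72,T))
```

```text
[ 443.10825274 -363.42355825  153.29986273] [ 3.13666281 -0.00829684  0.33689153] 8.8167
tan [ 436.64974341 -370.92303544   60.        ] dark [ 523.43913444 -391.40885382   60.        ]
felt [ 521.66533072 -234.4397256    20.        ]
felt [ 461.10217004 -254.45090052   20.        ]
felt [ 400.63806738 -273.95943829   20.        ]
tip [ 521.33023576 -234.87490528   72.        ]
tip [ 461.1961973  -254.79081232   72.        ]
tip [ 400.90195185 -274.66758633   72.        ]
```

{"method": "arm_command", "body": {
  "deltas": [
    [[0,-0.03,-0.04,-0.1,-0.01],[0,-0.03,-0.04,-0.25,-0.01],[0,0,0,-0.3,0],[0,0,0,-0.25,0],[0,0,0,-0.15,0],[0,0,0,0,0]]
  ]
}}

```text
t: 9.32
eef_pos: [440.2, -368.0, 42.5]
tcp_rot: [3.134, -0.01, 0.327]
ft_force: [-0.4, 0.4, 0.2]
opening: 0.999
```

{"method": "arm_command", "body": {
  "deltas": [
    [[0,-0.03,-0.03,-0.1,-0.01],[0,0,0,-0.1,0],[0,0,0,0,0]]
  ]
}}

```text
t: 9.57
eef_pos: [437.7, -370.3, 20.5]
tcp_rot: [3.135, -0.009, 0.32]
ft_force: [0.2, 0.6, -0.5]
opening: 0.998
```

{"method": "arm_command", "body": {
  "deltas": [
    [[1,-0.01,0,0,0],[1,0,0,0,0],[1,0,0,0,0],[1,0,0,0,0],[1,0,0,0,0],[1,0,0,0,0],[1,0,0,0,0],[1,0,0,0,0],[1,0,0,0,0]]
  ]
}}

```text
t: 10.32
eef_pos: [437.9, -371.5, 23.7]
tcp_rot: [3.13, -0.012, 0.32]
ft_force: [0.3, 0.1, -1.4]
opening: 0.476
```

{"method": "arm_command", "body": {
  "deltas": [
    [[1,0,0,0.2,0],[1,0,0,0.35,0],[1,0,0,0.35,0],[1,0,0,0.2,0],[1,0.08,0.14,0,0],[1,0.2,0.33,0,0],[1,0.22,0.36,0,0],[1,0.2,0.33,0,0],[1,0.1,0.14,0,0],[1,0,0,0,0],[1,0,0,0,0]]
  ]
}}

```text
t: 11.23
eef_pos: [518.9, -236.0, 138.8]
tcp_rot: [3.13, -0.012, 0.317]
ft_force: [0.3, -1.0, -1.0]
opening: 0.479
```

{"method": "arm_command", "body": {
  "deltas": [
    [[1,0.03,0.01,-0.1,0],[1,0,0,-0.2,0],[1,0,0,-0.05,0],[1,0,0,0,0]]
  ]
}}

```text
t: 11.57
eef_pos: [520.9, -237.7, 101.5]
tcp_rot: [3.13, -0.012, 0.315]
ft_force: [-0.0, -0.4, -0.9]
opening: 0.479
```

Run:
```python
from h import *
c=env.read_camera('wrist');c2=env.read_camera('scene');s=env.state();print(s['eef_pos'],s['tcp_rot'],s['t']);
crop(c,'w8c.png',200,60,360,340,2.1);crop(c2,'s8c.png',250,120,380,280,3.7)
T=wT(c,s);print(wproj(c,T,(521.5,-234.6,20))-[200,60])
```

```text
[ 521.12901007 -237.72247274  102.46847815] [ 3.12880786 -0.01294069  0.31457968] 11.6667
[ 77.93549316 152.88601769]
```

View pics/w8c.png

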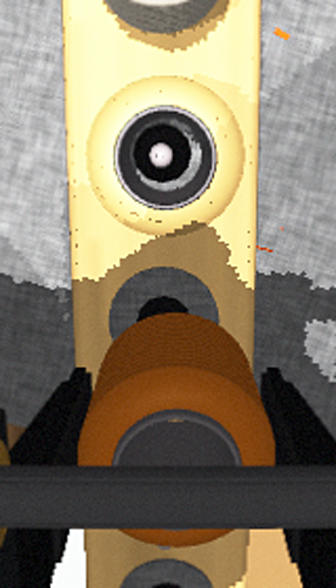

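View pics/s8c.png

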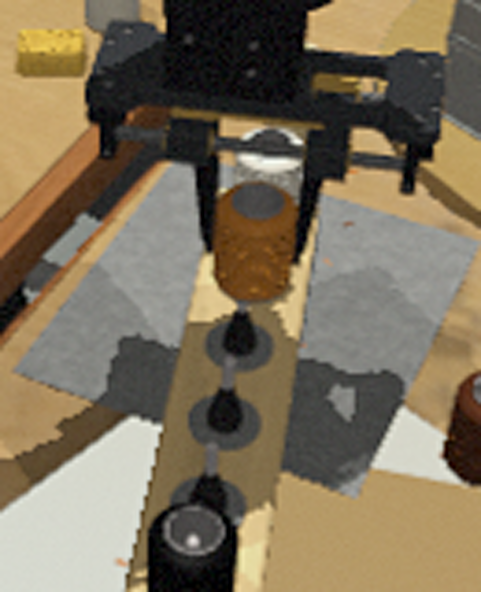

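{"method": "arm_command", "body": {
  "deltas": [
    [[1,0.01,0.03,-0.1,0],[1,0,0,-0.15,0],[1,0,0,-0.1,0],[1,0,0,0,0]]
  ]
}}

```text
t: 12.0
eef_pos: [522.7, -236.1, 67.2]
tcp_rot: [3.126, -0.016, 0.312]
ft_force: [0.2, 1.0, -0.9]
opening: 0.476
```

{"method": "arm_command", "body": {
  "deltas": [
    [[1,0,0.01,-0.1,0],[1,0,0,-0.08,0],[1,0,0,-0.04,0],[1,0,0,0,0]]
  ]
}}

```text
t: 12.33
eef_pos: [523.2, -235.2, 43.7]
tcp_rot: [3.125, -0.016, 0.312]
ft_force: [-0.6, -0.7, 1.8]
opening: 0.479
```

{"method": "arm_command", "body": {
  "deltas": [
    [[0,0,0,0,0],[0,0,0,0,0],[0,0,0,0,0],[0,0,0,0,0],[0,0,0,0,0],[0,0,0,0.1,0],[0,0,0,0.3,0],[0,0,0,0.35,0],[0,0,0,0.2,0],[0,0,0,0,0]]
  ]
}}

```text
t: 13.17
eef_pos: [522.5, -234.8, 145.1]
tcp_rot: [3.126, -0.016, 0.312]
ft_force: [-0.0, 0.2, -0.0]
opening: 0.999
```

{"method": "arm_command", "body": {
  "deltas": [
    [[0,0,-0.15,0,0],[0,0,-0.35,0,0],[0,0,-0.4,0,0],[0,0,-0.4,0,0],[0,0,-0.2,0,0],[0,0,0,0,0],[0,0,0,0,0]]
  ]
}}

```text
t: 13.75
eef_pos: [520.1, -394.2, 144.4]
tcp_rot: [3.125, -0.016, 0.315]
ft_force: [-0.3, 0.1, 0.0]
opening: 1.004
```

Run:
```python
from h import *
c=env.read_camera('wrist');c2=env.read_camera('scene');s=env.state();print(s['eef_pos'],s['tcp_rot'],s['t']);
save(c,'w9.png');crop(c2,'s9c.png',230,140,440,330,3.15);T=wT(c,s);print(wproj(c,T,(523.5,-392,60)))
```

```text
[ 520.37432477 -392.76716198  144.60130264] [ 3.12531819 -0.01598867  0.31625829] 13.85
[281.33755219 210.2848785 ]
```

View pics/w9.png

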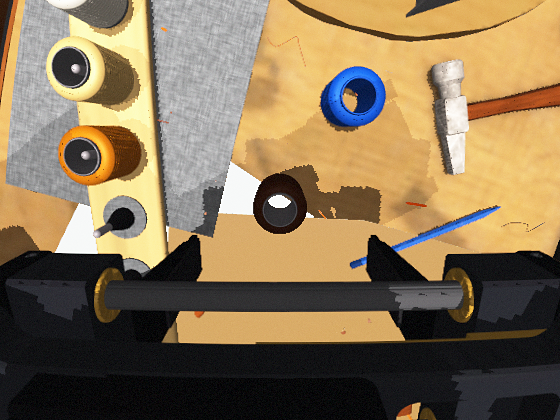

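View pics/s9c.png

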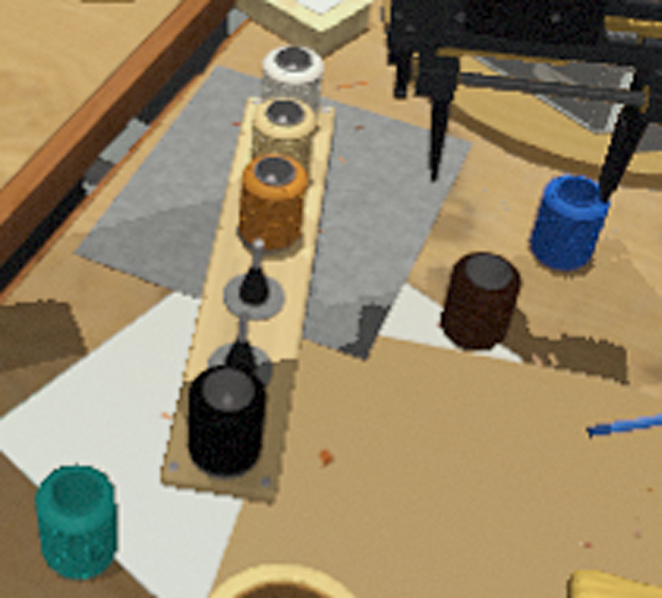

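{"method": "arm_command", "body": {
  "deltas": [
    [[0,0.03,0.01,-0.15,0],[0,0,0,-0.3,0],[0,0,0,-0.35,0],[0,0,0,-0.2,0],[0,0,0,-0.1,0],[0,0,0,0,0]]
  ]
}}

```text
t: 14.35
eef_pos: [524.9, -384.9, 32.6]
tcp_rot: [3.124, -0.018, 0.323]
ft_force: [-0.4, 0.6, 0.4]
opening: 1.001
```

{"method": "arm_command", "body": {
  "deltas": [
    [[0,-0.01,-0.06,-0.06,0],[0,0,-0.01,-0.06,0],[0,0,0,0,0]]
  ]
}}

```text
t: 14.6
eef_pos: [525.1, -391.7, 22.1]
tcp_rot: [3.122, -0.019, 0.325]
ft_force: [-0.8, 1.0, 0.1]
opening: 1.001
```

{"method": "arm_command", "body": {
  "deltas": [
    [[1,-0.01,0,-0.02,0],[1,0,0,0,0],[1,0,0,0,0],[1,0,0,0,0],[1,0,0,0,0],[1,0,0,0,0],[1,0,0,0,0],[1,0,0,0,0],[1,0,0,0,0]]
  ]
}}

```text
t: 15.35
eef_pos: [525.0, -393.0, 23.7]
tcp_rot: [3.117, -0.021, 0.325]
ft_force: [0.1, 0.9, -0.2]
opening: 0.485
```

{"method": "arm_command", "body": {
  "deltas": [
    [[1,0,0,0.2,0],[1,0,0,0.35,0],[1,0,0,0.35,0],[1,0,0,0.2,0],[1,-0.1,0.1,0,0],[1,-0.27,0.26,0,0],[1,-0.28,0.28,0,0],[1,-0.28,0.27,0,0],[1,-0.23,0.22,0,0],[1,-0.04,0.04,0,0],[1,0,0,0,0],[1,0,0,0,0]]
  ]
}}

```text
t: 16.35
eef_pos: [398.6, -270.4, 137.2]
tcp_rot: [3.118, -0.021, 0.325]
ft_force: [-0.5, 0.2, -1.0]
opening: 0.491
```

{"method": "arm_command", "body": {
  "deltas": [
    [[1,0.03,-0.03,-0.1,0],[1,0,0,-0.2,0],[1,0,0,-0.05,0],[1,0,0,0,0]]
  ]
}}

```text
t: 16.68
eef_pos: [405.9, -277.7, 99.9]
tcp_rot: [3.113, -0.023, 0.324]
ft_force: [0.1, 0.1, -1.0]
opening: 0.489
```

Run:
```python
from h import *
c=env.read_camera('wrist');c2=env.read_camera('scene');s=env.state();print(s['eef_pos'],s['tcp_rot'],s['t']);
crop(c,'w10c.png',200,60,360,340,2.1);crop(c2,'s10c.png',250,150,380,310,3.7)
T=wT(c,s);print(wproj(c,T,(400.7,-274.3,20))-[200,60])
```

```text
[ 405.79609943 -277.57772172  100.78675319] [ 3.11274163 -0.02332622  0.32455707] 16.7833
[ 74.08159056 160.49705649]
```

View pics/w10c.png

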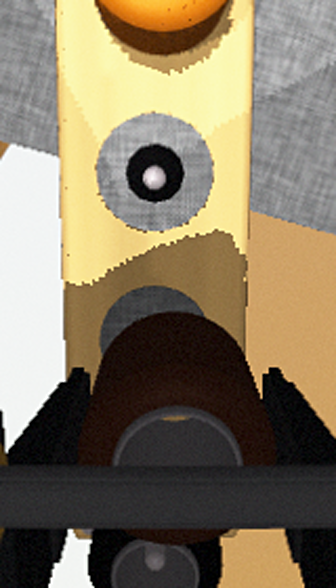

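View pics/s10c.png

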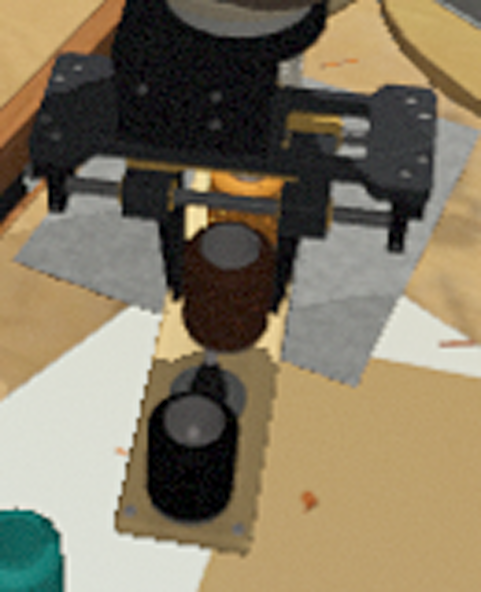

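{"method": "arm_command", "body": {
  "deltas": [
    [[1,-0.04,0.03,0,0],[1,0,0,-0.05,0],[1,0,0,0,0]]
  ]
}}

```text
t: 17.03
eef_pos: [402.2, -275.1, 96.3]
tcp_rot: [3.111, -0.024, 0.325]
ft_force: [-0.3, 0.8, -0.7]
opening: 0.485
```

{"method": "arm_command", "body": {
  "deltas": [
    [[1,0,0.01,-0.1,0],[1,0,0,-0.12,0],[1,0,0,-0.08,0],[1,0,0,0,0]]
  ]
}}

```text
t: 17.37
eef_pos: [402.8, -274.6, 66.8]
tcp_rot: [3.108, -0.026, 0.325]
ft_force: [-0.1, 0.3, -1.5]
opening: 0.484
```

{"method": "arm_command", "body": {
  "deltas": [
    [[1,0,0,-0.1,0],[1,0,0,-0.08,0],[1,0,0,-0.04,0],[1,0,0,0,0]]
  ]
}}

```text
t: 17.7
eef_pos: [403.0, -274.7, 44.7]
tcp_rot: [3.108, -0.026, 0.325]
ft_force: [0.0, -0.1, -1.1]
opening: 0.484
```

{"method": "arm_command", "body": {
  "deltas": [
    [[0,0,0,0,0],[0,0,0,0,0],[0,0,0,0,0],[0,0,0,0,0],[0,0,0,0,0],[0,0,0,0.1,0],[0,0,0,0.3,0],[0,0,0,0.35,0],[0,0,0,0.2,0],[0,0,0,0,0]]
  ]
}}

```text
t: 18.53
eef_pos: [403.1, -274.9, 144.7]
tcp_rot: [3.107, -0.026, 0.325]
ft_force: [0.9, -1.2, -0.3]
opening: 0.996
```

{"method": "arm_command", "body": {
  "deltas": [
    [[0,0.05,0.15,0,0],[0,0.1,0.35,0,0],[0,0.1,0.35,0,0],[0,0.1,0.35,0,0],[0,0.05,0.35,0,0],[0,0,0.35,0,0],[0,0,0.35,0,0],[0,-0.05,0.35,0,0],[0,-0.1,0.33,0,0],[0,-0.1,0.2,0,0],[0,0,0,0,0],[0,0,0,0,0]]
  ]
}}

```text
t: 19.53
eef_pos: [415.9, 50.1, 140.7]
tcp_rot: [3.103, -0.028, 0.321]
ft_force: [-0.5, 0.3, 0.4]
opening: 0.997
```

Run:
```python
from h import *
c=env.read_camera('wrist');c2=env.read_camera('scene');s=env.state();print(s['eef_pos'],s['tcp_rot'],s['joints'],s['t']);
save(c,'w11.png');save(c2,'s11.png');T=wT(c,s);print(wproj(c,T,(415,52,60)))
```

```text
[416.21509839  49.09999989 140.80182915] [ 3.10296329 -0.02810208  0.31929418] [-0.02278404  0.30396846  2.14685508 -0.04446285  0.65181593  1.26408504] 19.6333
[275.03309383 216.76937071]
```

View pics/w11.png

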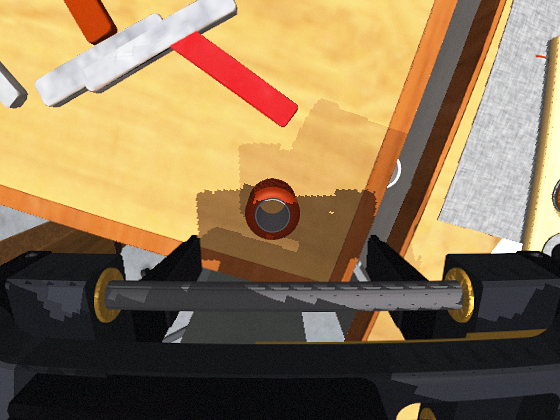

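View pics/s11.png

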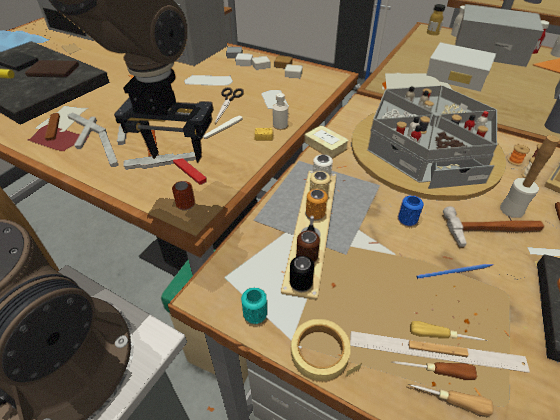

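{"method": "arm_command", "body": {
  "deltas": [
    [[0,0,0.03,-0.15,0],[0,0,0,-0.3,0],[0,0,0,-0.35,0],[0,0,0,-0.2,0],[0,0,0,-0.05,0],[0,0,0,0,0]]
  ]
}}

```text
t: 20.13
eef_pos: [420.7, 46.4, 32.5]
tcp_rot: [3.101, -0.035, 0.311]
ft_force: [-0.1, -0.3, 0.9]
opening: 1.003
```

{"method": "arm_command", "body": {
  "deltas": [
    [[0,-0.04,0.06,-0.05,0],[0,0,0,-0.06,0],[0,0,0,0,0]]
  ]
}}

```text
t: 20.38
eef_pos: [417.8, 51.5, 22.4]
tcp_rot: [3.1, -0.038, 0.308]
ft_force: [-0.2, -0.3, -0.6]
opening: 1.001
```

{"method": "arm_command", "body": {
  "deltas": [
    [[1,-0.02,0.01,-0.02,0],[1,0,0,0,0],[1,0,0,0,0],[1,0,0,0,0],[1,0,0,0,0],[1,0,0,0,0],[1,0,0,0,0],[1,0,0,0,0],[1,0,0,0,0]]
  ]
}}

```text
t: 21.13
eef_pos: [417.0, 53.0, 23.0]
tcp_rot: [3.098, -0.043, 0.309]
ft_force: [-0.6, 2.6, 3.8]
opening: 0.488
```

{"method": "arm_command", "body": {
  "deltas": [
    [[1,0,0,0.2,0],[1,0,0,0.35,0],[1,0,0,0.35,0],[1,0.05,0,0.25,0],[1,0.1,-0.05,0,0],[1,0.1,-0.2,0,0],[1,0.1,-0.35,0,0],[1,0.05,-0.38,0,0],[1,0,-0.38,0,0],[1,0,-0.38,0,0]]
  ]
}}

```text
t: 21.97
eef_pos: [457.0, -123.2, 141.8]
tcp_rot: [3.099, -0.042, 0.319]
ft_force: [1.4, 1.0, 0.1]
opening: 0.488
```

{"method": "arm_command", "body": {
  "deltas": [
    [[1,0,-0.38,0,0],[1,0,-0.38,0,0],[1,0.0,-0.36,0,0],[1,0.0,-0.15,0,0],[1,0,0,0,0],[1,0,0,0,0]]
  ]
}}

```text
t: 22.47
eef_pos: [454.7, -265.0, 136.4]
tcp_rot: [3.101, -0.039, 0.311]
ft_force: [0.2, 0.5, -0.6]
opening: 0.487
```

{"method": "arm_command", "body": {
  "deltas": [
    [[1,0.07,0.08,0,0.01],[1,0,0,-0.15,0],[1,0,0,-0.15,0],[1,0,0,0,0]]
  ]
}}

```text
t: 22.8
eef_pos: [462.9, -251.8, 104.8]
tcp_rot: [3.102, -0.039, 0.323]
ft_force: [-0.4, -0.2, 0.4]
opening: 0.492
```

Run:
```python
from h import *
c=env.read_camera('wrist');c2=env.read_camera('scene');s=env.state();print(s['eef_pos'],s['tcp_rot'],s['t']);
crop(c,'w12c.png',200,60,360,340,2.1);crop(c2,'s12c.png',250,130,380,290,3.7)
T=wT(c,s);print(wproj(c,T,(461.1,-254.6,20))-[200,60])
```

```text
[ 463.50826418 -252.54024437  106.66122783] [ 3.10006369 -0.03991344  0.32262876] 22.9
[ 79.8499401  159.23975343]
```

View pics/w12c.png

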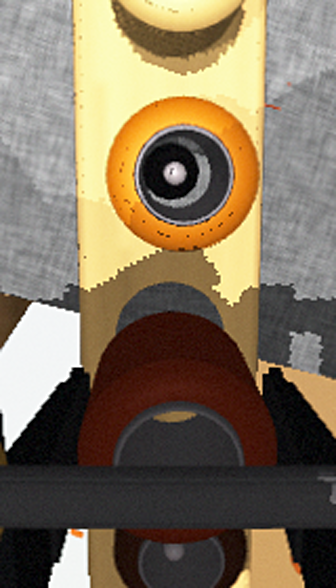

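View pics/s12c.png

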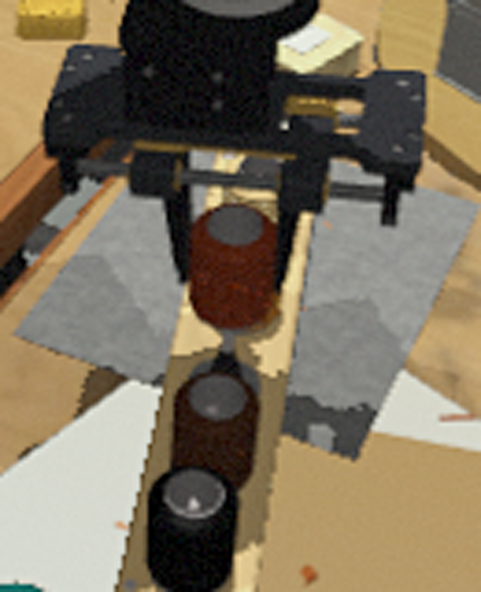

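{"method": "arm_command", "body": {
  "deltas": [
    [[1,-0.03,-0.02,0,0],[1,0,0,-0.08,0],[1,0,0,0,0]]
  ]
}}

```text
t: 23.15
eef_pos: [461.5, -253.4, 100.1]
tcp_rot: [3.098, -0.042, 0.325]
ft_force: [-0.5, -0.2, -0.1]
opening: 0.489
```

{"method": "arm_command", "body": {
  "deltas": [
    [[1,0,-0.01,-0.1,0],[1,0,0,-0.15,0],[1,0,0,-0.08,0],[1,0,0,0,0]]
  ]
}}

```text
t: 23.48
eef_pos: [461.9, -254.9, 65.8]
tcp_rot: [3.095, -0.043, 0.325]
ft_force: [-1.3, 0.7, -1.7]
opening: 0.487
```

{"method": "arm_command", "body": {
  "deltas": [
    [[1,0,0,-0.1,0],[1,0,0,-0.08,0],[1,0,0,-0.02,0],[1,0,0,0,0]]
  ]
}}

```text
t: 23.82
eef_pos: [461.8, -255.2, 44.5]
tcp_rot: [3.096, -0.043, 0.325]
ft_force: [-0.2, 0.8, -0.6]
opening: 0.486
```

Release and rise.

{"method": "arm_command", "body": {
  "deltas": [
    [[0,0,0,0,0],[0,0,0,0,0],[0,0,0,0,0],[0,0,0,0,0],[0,0,0,0,0],[0,0,0,0.1,0],[0,0,0,0.3,0],[0,0,0,0.35,0],[0,0,0,0.2,0],[0,0,0,0,0]]
  ]
}}

```text
t: 24.65
eef_pos: [461.5, -255.0, 146.9]
tcp_rot: [3.096, -0.043, 0.324]
ft_force: [0.2, -0.1, 0.1]
opening: 1.002
```

{"method": "arm_command", "body": {
  "deltas": [
    [[0,0,0.15,0.05,0],[0,0,0.35,0,0],[0,0,0.38,0,0],[0,0,0.38,0,0],[0,0,0.3,0,0],[0,0,0.15,0,0],[0,0,0,0,0],[0,0,0,0,0],[0,0,0,0,0]]
  ]
}}

```text
t: 25.4
eef_pos: [459.7, -78.6, 154.8]
tcp_rot: [3.091, -0.046, 0.323]
ft_force: [0.8, -0.2, 1.1]
opening: 0.999
```

Run:
```python
from h import *
c=env.read_camera('wrist');c2=env.read_camera('scene');c3=env.read_camera('top');s=env.state();print(s['eef_pos'],s['tcp_rot'],s['t']);
crop(c2,'s13c.png',250,130,380,300,3.5);crop(c3,'t13c.png',250,140,400,310,3.5);save(c,'w13.png')
for k,p in enumerate([(400.4,-275),(460.9,-255),(521.4,-235),(582.5,-215)]):print(proj(c2,(*p,80)).round(1),proj(c3,(*p,80)).round(1))
```

```text
[459.78428409 -79.27715836 154.74241462] [ 3.09091252 -0.04646516  0.32098791] 25.55
[307.5 236.9] [330.7 226.7]
[312. 214.] [322.4 202.4]
[316.  193.4] [314.3 178.4]
[319.8 174.8] [306.2 154.7]
```

View pics/s13c.png

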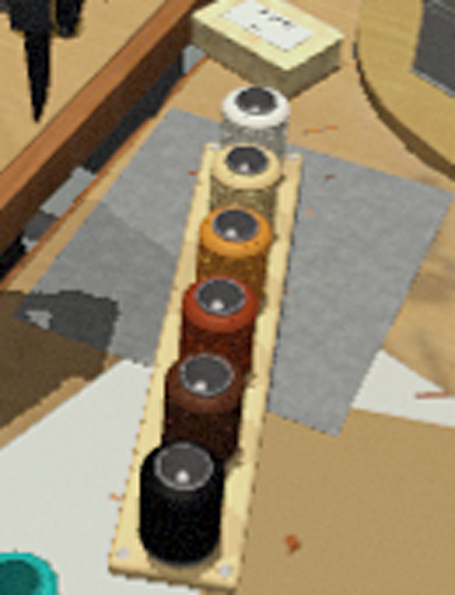

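View pics/t13c.png

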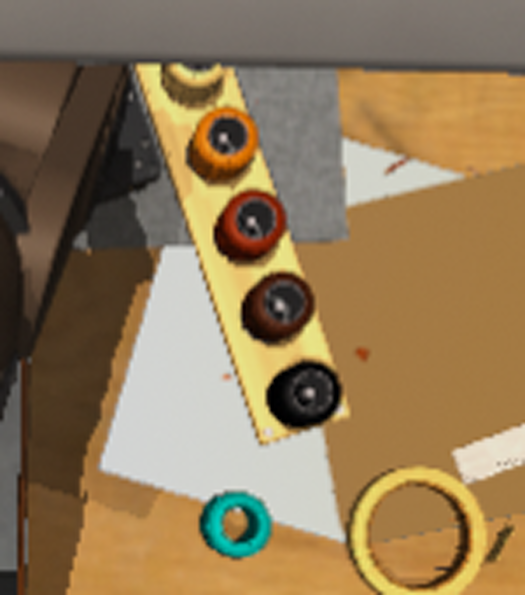

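Run:
```python
from h import *
env.job_done();print(env.state()['t'])
```

```text
the job is handed in; nothing more can be done
the job is handed in; nothing more can be done
```

I put the four loose cones on the spindles, so the row now runs white, ecru, tan, chestnut, dark brown, black. I handed the job in at about 25.6 s of the 112 s allowed. No verdict is reported.

- **Seating:** In the last scene picture, the bore centres of the four cones were within about 1.5 px of where fully seated cones should appear. In the top picture, chestnut and dark were within 1 px. Each pin tip shows inside its bore and all the cones look upright.
- **End cones:** White and black look unmoved, but I judged that by eye and did not measure it.
- **Robot:** The gripper was open and clear of the stand at the end.
- **Limits of the checks:**
  - The top camera's view of the white and ecru cones is mostly blocked, so ecru was only checked in the scene view.
  - Scene and wrist positions for the same points differed by 2–3 mm. The bores take up that much when the cones drop onto the spindles.
  - The tool slowly drifted out of vertical, to about 4 degrees by the end. The chestnut cone, placed last, was held at about 3.5 degrees of tilt but stood upright after release.

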